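# Isolate a test line at the gas manifold box

## Task

Slide the manifold box's sheet cover back along its guides, pushing on its upturned front flange, all the way to the end stop. Then push the lever of the valve that has the round metal tag a quarter turn clockwise (seen from above) to its stop, square across its pipe, so that this valve is shut. Push only: keep the cover down on its ledges, lift nothing, and leave the other two levers and everything lying about where they are.

Things in the scene. Friction and masses are not known exactly. Their poses are not given: they have to be found in the camera images.
- manifold: Fixed white sheet-metal box, 330 mm deep (x) by 360 wide (y); place and yaw vary. Origin: centre of underside, on the bench (z 0); its -x side is the front. Front wall 68 mm high; side and back walls and front corner stops (|y| over 150) 80. x -159 to 0: valve bay, 320 wide; behind it a deck 66 high. Along each side wall a ledge, top at 70 mm, on which the cover slides in x (2 mm play a side).
- end_stop (a point): Point on the box at the middle of the back wall's inner face (x = 159 mm in the box frame), 72 mm above the bench: the cover's rear edge meets this wall when fully open. Axes as the box.
- cover: Loose aluminium sheet cover, 160 (x) by 344 by 4 mm, 0.45 to 0.8 kg, on the ledges; slides with 2 to 6 N, no latch. Origin: centre of underside, 70 mm above the bench; axes as the box. In the box frame origin x is -79 to -65 mm at the start (closed), +79 against the end stop. On its front edge an upturned flange, 240 mm wide, 4 thick, top 94 mm above the bench.
- cover_pull (a point): Middle of the front face of the cover's flange (80 mm in front of the cover's origin), 13 mm above the cover's underside: where to push, towards the box's +x. Turns with the cover.
- tagged_lever (a joint): Lever angle (rad) of the valve to shut, the one with a flat round metal tag, 36 mm across, on top of its hub. 0 = open, lever along its pipe, pointing to the box's -x; grows clockwise seen from above; 1.571 = shut, at its stop, pointing to the box's +y. Starts at 0 to 0.25. Stays where it is left; takes about 0.25 N m (5 N at 50 mm).
- tagged_axis (a point): Point on the tagged valve's vertical turning axis, 48 mm above the bench (mid height of the lever), 70 mm in front of the box's centre. The three valves stand at y = -88, 0 and +88 mm in the box frame; which place holds the tagged one varies. Axes as the box.
- tagged_tip (a point): Tip of the tagged valve's lever, 67 mm from its axis, 48 mm above the bench. From 23 to 67 mm from the axis the lever has a black sleeve, 15 mm wide, 42 to 54 mm above the bench. Tag and nut reach 58 mm above the bench. Under the lever the pipe reaches 33 mm, and the brass valve body 43 mm within 26 mm of the axis.
- plain1_lever (a joint): Lever angle of an untagged valve, same kind and same sense as tagged_lever (0 open, 1.571 shut); starts 0 to 0.15; to be left alone.
- plain1_tip (a point): Tip of that lever, 67 mm from its axis, 48 mm above the bench; same lever and sleeve as the tagged one.
- plain2_lever (a joint): Lever angle of the other untagged valve, as plain1_lever; to be left alone.
- plain2_tip (a point): Tip of that lever, as plain1_tip.
- wrench: Open-ended wrench 170 mm long lying on the bench left of the box (its +y side); bystander, origin under its middle.
- cell_a: Cylindrical battery cell, 18 mm across, 65 mm tall, standing on the bench right of the box (-y side); bystander, origin under its centre.
- cell_b: Another such cell standing beside it; bystander.
- leak_bottle: Leak-test bottle, 52 mm across, 130 mm tall, standing left of the box towards its rear; bystander, origin under its centre.
- cell_tray: Grey divided tray 120 x 90 x 28 mm right of the box; bystander, origin under its centre.
- screwdriver: Screwdriver 170 mm long lying across in front of the box, left half; bystander, under 35 mm high; its middle is about 85 mm before the front wall.
- test_clip: White battery test clip 75 x 22 x 20 mm lying in front of the box, right half; bystander, about 85 mm before the front wall.
- pipe_plug: Spare brass pipe plug, 22 mm across, 18 mm tall, standing on the floor of the valve bay (6 mm above the bench) under the cover, between two of the pipes, its top 24 mm above the bench; bystander.

How it is judged:
By the outcome, as a careful person would: the job done as asked, in the order asked, and still so for the second after the job is handed in, with the robot touching nothing.
It also fails if it takes over 53 s, if anything falls off the work surface, if the arm or the gripper's body presses on something with over 40 N, if the wrist force passes 120 N, or if a joint passes its speed limit or range.

## Robot

A 6-joint arm with a two-finger parallel gripper is mounted at the origin on the work surface. World frame = base frame: x ahead of the robot, y to its left, z up, the work surface at z = 0. Lengths are in m, angles in rad, forces in N, time in s.
With the tool pointing down it reaches from about 0.35 to 0.85 m from the base axis. Payload 8.1 kg.
Tool frame: the origin (TCP) lies at the centre of the arm's flange, where the gripper is bolted on; the fingertips stand 186 mm ahead of it and the grasp point (between the pads) lies 167 mm ahead of it (robot.grasp_offset is the distance from the TCP to the grasp point, in m); z points along the fingers, y is the line along which they close (so a half turn about z gives the same grasp; the last joint's range is limited). The gripper opens to 93 mm and grips with 3 to 60 N. Pads are 15 mm wide; open, the fingers measure 128 mm over their backs; the gripper's body (75 mm by 188 mm) begins 65 mm behind the grasp point.
Start: joints at [-1.425, 0.13, 1.488, -0, 1.523, -0.085], TCP at [0.137, -0.584, 0.405] pointing down, gripper open.
Joint ranges: [-2.96, 2.96], [-0.89, 2.26], [0.02, 2.5], [-1.34, 4.48], [0, 2.73], [-2.66, 2.66]. Speed limits (rad/s): [2.39, 2.39, 2.79, 3.14, 3.14, 3.14].

## Interface

Orientations are given as a rotation vector (axis times angle).
In Python, from plant import robot gives the robot as it stands.
- The arm moves only by the tool drive_tool, never from a script. Its argument "moves" is one flat list of numbers, 7 for each row, row after row: the finger opening in mm, from 0 to 93, then the shift along the tool's x, y, z in mm, then the turn, a rotation vector about the tool's x, y, z in degrees. A call has 1 to 8 rows; each row shifts and turns the commanded pose from where the row before left it, along the tool's axes as they then stand; what a row does not reach is not made up. A row lasts 1/10 s, in which the tool goes at most 50 mm and 8.59 degrees, less where a joint would pass 70% of its speed; a pose out of reach is approached as far as the arm can. A call is refused whole if a number of a shift passes 50 or a number of a turn 8.59, either way. A call with a gripper value outside its range is refused whole. The fingers move at their own pace and stop on an object; "grip_force" is the grip in N (left out, the last holds). Time passes only in rows, so rows that do not move let the fingers close. It gives the time, the measured TCP pose, the force, the opening and the grip force at its end, in the units of the state.
- robot.read_state(): the state, without advancing time (a new reading comes with each control period).
- robot.read_camera(name): name is "scene" or "side" or "wrist"; returns a dict with "color" (420x560x3 uint8, red, green, blue), "depth" (420x560 float32, m along the optical axis (not along the pixel's ray), 0 where there is no reading), "mtx" (3x3 intrinsics, pixels), "R" (3x3) and "t" (3): a world point X has camera coordinates R X + t. Camera axes: x right, y down, z forward; pixel columns grow to the right and rows downward; lengths in m; the calibration is good to about 2 mm. A picture is of the moment at which its call begins.
- robot.close_job(): hands the job in; it is judged then, once.
The state is a dict: "t": time; "q": joint angles; "dq": joint speeds; "joint_torque": joint torques, N m; "tool_pos": TCP position; "orientation": TCP orientation; "force": force on the tool from outside, world axes, zero at the start; "wrist_torque": the same for the moment, N m; "opening": finger opening in m; "gripper_force": force on a finger pad.
Only numpy, scipy, OpenCV 4.12 (cv2) and the standard library are available. Lean on these libraries where they do the work, as an engineer would, in place of code of your own. Each camera call takes 0.05 s, during which the arm holds its last target. There are 200 camera calls.

## Working session

There is one attempt and no reset: what is moved stays moved. The work goes in short steps, Python scripts to look and compute and a tool call to move; the robot and the scene stay as the last step left them, time stands still between calls to the robot, and variables do not carry over. Pictures are saved under pics/ and viewed, at most 10 in all, crops included, and the job is handed in when it is done.

Besides the shell and the picture viewer there is one more tool, called after "Request:" in YAML: its name, and indented under it one key for each argument. drive_tool: Moves the arm, as the interface text tells. Its arguments: {"type":"object","properties":{"moves":{"type":"array","items":{"type":"number"}},"grip_force":{"type":"number"}},"required":["moves"]}

```bash
mkdir -p pics; ls; python3 - <<'E'
from plant import robot
import cv2,numpy as np
s=robot.read_state();print(s['t'],s['tool_pos'],s['orientation'],s['opening'],robot.grasp_offset)
for n in['scene','side']:
    c=robot.read_camera(n);cv2.imwrite(f'pics/{n}0.png',c['color'][:,:,::-1]);np.savez(f'{n}0.npz',**c);print(n,c['R'],c['t'])
a=[cv2.imread(f'pics/{n}0.png') for n in['scene','side']]
E
```

```text
pics
0.0 [ 0.13724409 -0.5838693   0.40371283] [-3.11895276e+00 -3.61523546e-01  8.08518739e-05] 0.0923379422184235 0.1673
scene [[ 0.810565    0.58564163  0.00287545]
 [ 0.42336199 -0.5825531  -0.69382743]
 [-0.40465912  0.56360959 -0.72013556]] [-0.47297059 -0.19863443  1.20074509]
side [[ 0.8445296  -0.53499107  0.02354402]
 [-0.28159723 -0.48106252 -0.83023   ]
 [ 0.45549178  0.69452388 -0.55692354]] [-0.49561106  0.22720136  0.52449234]
```

View pics/scene0.png

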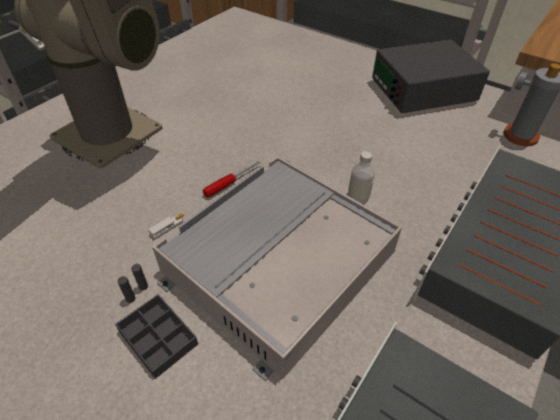

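View pics/side0.png

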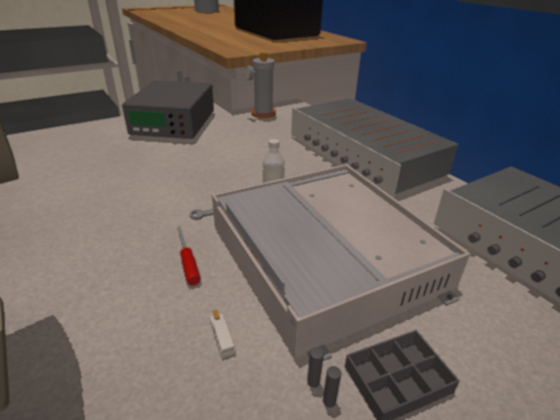

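```bash
cat >h.py <<'E'
import numpy as np
from scipy.optimize import least_squares
def cloud(c):
    d=c['depth'];v,u=np.nonzero(d>0);z=d[v,u];K=c['mtx']
    p=np.c_[(u-K[0,2])/K[0,0]*z,(v-K[1,2])/K[1,1]*z,z]
    return (p-c['t'])@c['R'],c['color'][v,u],np.c_[u,v]
def tobox(b,P):
    c,s=np.cos(b[2]),np.sin(b[2]);d=P[:,:2]-b[:2]
    return np.c_[d[:,0]*c+d[:,1]*s,-d[:,0]*s+d[:,1]*c]
def w2b(b,x,y):
    c,s=np.cos(b[2]),np.sin(b[2]);return b[0]+c*x-s*y,b[1]+s*x+c*y
E
python3 - <<'E'
from h import *
import cv2
for n in['scene','side']:
    c=dict(np.load(n+'0.npz'));P,C,U=cloud(c)
    ok=(np.abs(P[:,2]-.08)<.0035)&(P[:,0]>.3)&(P[:,0]<1.)&(np.abs(P[:,1])<.5)
    Q=P[ok];deck=P[(P[:,2]>.06)&(P[:,2]<.1)&(P[:,0]>.3)&(P[:,0]<1)&(np.abs(P[:,1])<.45)]
    # keep big component
    g=np.zeros((400,450),np.uint8);ij=((deck[:,:2]-[.2,-.45])/.0025).astype(int)
    g[np.clip(ij[:,0],0,399),np.clip(ij[:,1],0,449)]=1;g=cv2.morphologyEx(g,cv2.MORPH_CLOSE,np.ones((7,7)))
    k,L,S,_=cv2.connectedComponentsWithStats(g);i=1+np.argmax(S[1:,4])
    pts=np.argwhere(L==i)*.0025+[.2,-.45];r=cv2.minAreaRect(pts.astype(np.float32));print(n,r)
    inb=L[np.clip(((Q[:,0]-.2)/.0025).astype(int),0,399),np.clip(((Q[:,1]+.45)/.0025).astype(int),0,449)]==i
    Q=Q[inb];a=np.radians(r[2]); a=(a+np.pi/4)%(np.pi/2)-np.pi/4
    def res(b):
        q=tobox(b,Q);return np.min([abs(q[:,1]-177),abs(q[:,1]+177),abs(q[:,0]-162)],0) if 0 else np.minimum(np.minimum(abs(q[:,1]-.177),abs(q[:,1]+.177)),abs(q[:,0]-.162))
    best=min((least_squares(res,[r[0][0],r[0][1],a0],loss='soft_l1',f_scale=.003) for a0 in(a,a+.05,a-.05)),key=lambda f:f.cost)
    b=best.x;print(b,np.degrees(b[2]),best.cost,len(Q),np.median(res(b)))
    q=tobox(b,P);m=(abs(q[:,0])<.2)&(abs(q[:,1])<.15)
    f=m&(P[:,2]>.084)&(P[:,2]<.1);print('flange',f.sum(),np.percentile(q[f],[5,50,95],axis=0),np.percentile(P[f,2],[50,95]))
    for h in np.arange(-.17,-.12,.005):
        s=m&(abs(q[:,0]-h)<.0025);print(round(h,3),np.round(np.percentile(P[s,2],[10,50,90]),3) if s.any() else '')
    for nm,t in(('walls+y',(abs(q[:,1]-.19)<.03)),('-y',(abs(q[:,1]+.19)<.03))):
        s=t&(abs(q[:,0])<.1)&(P[:,2]>.076);print(nm,np.percentile(q[s,1],[2,98]))
    s=(abs(q[:,1])<.1)&(abs(q[:,0]-.165)<.03)&(P[:,2]>.076);print('back',np.percentile(q[s,0],[2,98]))
E
```

```text
scene ((0.6407178640365601, -0.0778217613697052), (0.3646811544895172, 0.3338349759578705), 84.2894058227539)
[ 0.64235868 -0.07722899 -0.09960906] -5.707178605941611 0.16837828599718604 2373 0.0021834998304752495
flange 455 [[-0.15640644 -0.11073941]
 [-0.15361728 -0.01189575]
 [-0.15188108  0.10584323]] [0.09153368 0.09552979]
-0.17 
-0.165 [0.067 0.068 0.07 ]
-0.16 [0.068 0.071 0.093]
-0.155 [0.074 0.085 0.094]
-0.15 [0.073 0.075 0.091]
-0.145 [0.073 0.074 0.076]
-0.14 [0.073 0.074 0.076]
-0.135 [0.073 0.074 0.076]
-0.13 [0.073 0.074 0.076]
-0.125 [0.073 0.074 0.076]
-0.12 [0.073 0.075 0.076]
walls+y [0.16822657 0.18083419]
-y [-0.1797947  -0.16451821]
back [0.15842691 0.16469961]
side ((0.6386011242866516, -0.07718817889690399), (0.3648965358734131, 0.333016961812973), 84.5596694946289)
[ 0.63908837 -0.07623713 -0.10236655] -5.865170994060066 0.0675850667545011 1433 0.001899279572222079
flange 412 [[-0.15590777 -0.11534639]
 [-0.15458519 -0.0276312 ]
 [-0.15177838  0.10043028]] [0.09089948 0.0928217 ]
-0.17 [-0.003 -0.002 -0.001]
-0.165 [-0.001  0.031  0.061]
-0.16 [0.065 0.066 0.067]
-0.155 [0.071 0.082 0.092]
-0.15 [0.071 0.074 0.092]
-0.145 [0.071 0.072 0.073]
-0.14 [0.071 0.072 0.073]
-0.135 [0.071 0.072 0.073]
-0.13 [0.004 0.072 0.073]
-0.125 [0.004 0.072 0.073]
-0.12 [0.071 0.072 0.073]
walls+y [0.17262166 0.18044606]
-y [-0.18052777 -0.1739632 ]
back [0.15868574 0.16595894]
```

The scene picture shows the box with the cover closed, its flange along the front near pixel (210,205). The screwdriver (220,185) and clip (165,225) are in front of it, and the cells and tray are on its -y side. The side picture agrees. Box ≈ (0.6407, -0.0767), yaw -5.8°. The flange face is at box x ≈ -0.156.

Request:
drive_tool:
  moves: [93,32,-34,0,0,0,0,93,32,-34,0,0,0,0,93,32,-34,0,0,0,0,93,32,-34,0,0,0,0,93,32,-34,0,0,0,0,93,32,-34,0,0,0,0,93,32,-34,0,0,0,0,93,32,-34,0,0,0,0]

```text
t: 0.9
tool_pos: [0.3246, -0.2589, 0.4044]
orientation: [-3.121, -0.361, -0.0]
force: [0.9, -0.1, 0.0]
opening: 0.0924
gripper_force: 0.0
```

Request:
drive_tool:
  moves: [93,32,-34,0,0,0,0,93,32,-34,0,0,0,0,93,32,-34,0,0,0,0,93,32,-34,0,0,0,0,93,28,-38,0,0,0,0,93,0,0,20,0,0,8,93,0,0,20,0,0,8,93,0,0,20,0,0,3]

```text
t: 1.7
tool_pos: [0.4363, -0.0549, 0.3438]
orientation: [3.137, -0.164, -0.001]
force: [-0.4, -0.0, -0.1]
opening: 0.0929
gripper_force: 0.0
```

```bash
cat >>h.py <<'E'
B=np.array([.6407,-.0767,-.101])
from scipy.spatial.transform import Rotation as Ro
def st(robot):
    s=robot.read_state();p=s['tool_pos'];R=Ro.from_rotvec(s['orientation']).as_matrix();tip=p+R[:,2]*.186
    print('t',s['t'],'tip box',np.round(tobox(B,tip[None])[0]*1e3,1),'z',round(tip[2]*1e3,1),'toolx-box deg',round(np.degrees(np.arctan2(R[1,0],R[0,0])-B[2]),2),'tilt',np.round(np.degrees(R[:2,2]),2),'F',np.round(s['force'],1),'op',s['opening'],'q',np.round(s['q'],2));return s
E
python3 - <<'E'
from plant import robot
from h import *
import cv2
st(robot);c=robot.read_camera('wrist');cv2.imwrite('pics/w1.png',c['color'][:,:,::-1])
E
```

```text
t 1.7 tip box [-205.6    1.1] z 157.8 toolx-box deg -0.19 tilt [-0.02  0.  ] F [-0.4 -0.  -0.1] op 0.09294045998461344 q [-0.24 -0.28  1.99 -0.    1.43  1.43]
```

View pics/w1.png

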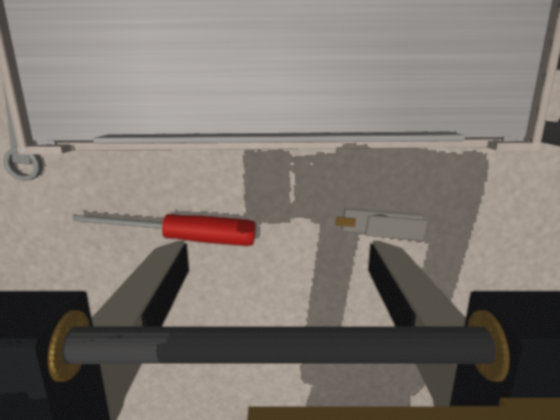

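The wrist view shows the fingers at (160,290) and (400,290), centred in front of the flange line at row 137. Alignment is good, so I'll go down and forward.

Request:
drive_tool:
  moves: [93,0,0,40,0,0,0,93,0,0,38,0,0,0,93,20,0,0,0,0,0,93,8,0,0,0,0,0,93,4,0,0,0,0,0,93,4,0,0,0,0,0,93,4,0,0,0,0,0,93,4,0,0,0,0,0]

```text
t: 2.55
tool_pos: [0.4801, -0.0601, 0.2674]
orientation: [3.138, -0.158, -0.001]
force: [-5.4, 0.9, 4.0]
opening: 0.0931
gripper_force: 2.9
```

Request:
drive_tool:
  moves: [93,5,0,0,0,0,0,93,10,0,0,0,0,0,93,10,0,0,0,0,0,93,10,0,0,0,0,0]

```text
t: 2.95
tool_pos: [0.5152, -0.0636, 0.267]
orientation: [-3.138, 0.158, 0.001]
force: [-6.0, 0.3, 5.3]
opening: 0.0932
gripper_force: 3.0
```

```bash
python3 - <<'E'
from plant import robot
from h import *
import cv2
st(robot);c=robot.read_camera('wrist');cv2.imwrite('pics/w2.png',c['color'][:,:,::-1])
E
```

```text
t 2.95 tip box [-126.3    0.3] z 81.0 toolx-box deg 0.02 tilt [-0.05  0.  ] F [-6.   0.3  5.3] op 0.09319319932633537 q [-0.22  0.02  1.86 -0.    1.26  1.45]
```

View pics/w2.png

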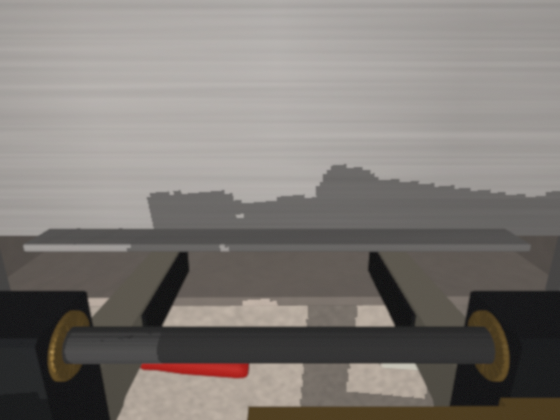

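The flange (row 240) sits flat against both fingers and the cover is sliding at about 6 N. I'll keep pushing.

Request:
drive_tool:
  moves: [93,14,0,0,0,0,0,93,14,0,0,0,0,0,93,14,0,0,0,0,0,93,14,0,0,0,0,0,93,14,0,0,0,0,0,93,14,0,0,0,0,0,93,12,0,0,0,0,0,93,6,0,0,0,0,0]

```text
t: 3.8
tool_pos: [0.617, -0.074, 0.2668]
orientation: [3.138, -0.158, -0.001]
force: [-5.8, 0.4, 4.7]
opening: 0.0927
gripper_force: 3.0
```

Request:
drive_tool:
  moves: [93,3,0,0,0,0,0,93,2,0,0,0,0,0,93,2,0,0,0,0,0,93,1,0,0,0,0,0]

```text
t: 4.2
tool_pos: [0.6241, -0.0747, 0.2668]
orientation: [-3.138, 0.158, 0.001]
force: [-4.8, 1.2, 4.0]
opening: 0.0926
gripper_force: 2.6
```

```bash
python3 - <<'E'
from plant import robot
from h import *
st(robot)
E
```

```text
t 4.2 tip box [-16.9   0.3] z 80.8 toolx-box deg 0.01 tilt [-0.04  0.  ] F [-4.8  1.2  4. ] op 0.0925631011672113 q [-0.2   0.31  1.54 -0.    1.29  1.47]
```

Request:
drive_tool:
  moves: [93,2,0,0,0,0,0,93,2,0,0,0,0,0,93,1,0,0,0,0,0,93,1,0,0,0,0,0]

```text
t: 4.6
tool_pos: [0.6301, -0.0753, 0.2668]
orientation: [-3.138, 0.158, 0.001]
force: [-5.8, 0.9, 3.3]
opening: 0.0926
gripper_force: 2.6
```

Request:
drive_tool:
  moves: [93,1,0,0,0,0,0,93,1,0,0,0,0,0]

```text
t: 4.8
tool_pos: [0.6313, -0.0754, 0.2668]
orientation: [-3.138, 0.158, 0.006]
force: [-16.6, 0.6, 12.3]
opening: 0.093
gripper_force: 8.2
```

Request:
drive_tool:
  moves: [93,1,0,0,0,0,0,93,0,0,0,0,0,0]

```text
t: 5.0
tool_pos: [0.6317, -0.0755, 0.2667]
orientation: [-3.137, 0.158, 0.009]
force: [-17.9, 2.5, 13.0]
opening: 0.093
gripper_force: 9.0
```

The force step at 17 N with no further travel means the cover is against its stop. Backing off and looking.

Request:
drive_tool:
  moves: [93,-4,0,0,0,0,0,93,-16,0,0,0,0,0,93,-30,0,-30,0,0,0,93,-35,0,-35,0,0,0,93,-35,0,-35,0,0,0,93,-35,0,-10,0,0,0,93,-30,0,0,0,0,0,93,0,0,0,0,0,0]

```text
t: 5.8
tool_pos: [0.4472, -0.0566, 0.3773]
orientation: [3.137, -0.158, 0.004]
force: [-0.1, -0.0, -0.8]
opening: 0.0931
gripper_force: 0.0
```

```bash
python3 - <<'E'
from plant import robot
from h import *
import cv2
st(robot);c=robot.read_camera('wrist');cv2.imwrite('pics/w3.png',c['color'][:,:,::-1]);np.savez('w3.npz',**c)
P,C,U=cloud(c);q=tobox(B,P)
m=(abs(q[:,1])<.13)&(abs(q[:,0])<.15);f=m&(P[:,2]>.085)&(P[:,2]<.105);print('flange',f.sum(),np.percentile(q[f],[5,50,95],axis=0))
for y in(-.1,-.05,0,.05,.1):
    s=f&(abs(q[:,1]-y)<.01);print(y,np.percentile(q[s,0],[5,50])if s.any() else 0)
s=m&(abs(q[:,0]-.05)<.02);print('cover z',np.median(P[s,2]))
for y0 in(-.088,0,.088):
    s=(P[:,2]>.041)&(P[:,2]<.056)&(np.hypot(q[:,0]+.07,q[:,1]-y0)<.075)&(np.hypot(q[:,0]+.07,q[:,1]-y0)>.03)
    d=q[s]-[-.07,y0];a=np.arctan2(d[:,1],-d[:,0]);t=s.copy();h=(P[:,2]>.055)&(P[:,2]<.066)&(np.hypot(q[:,0]+.07,q[:,1]-y0)<.025)
    print(y0,s.sum(),np.median(a),'top',h.sum(),q[h].mean(0) if h.any() else '',np.round(P[h,2].mean(),4) if h.any() else '', 'span',np.ptp(q[h],axis=0) if h.any() else '', 'rmax',np.percentile(np.hypot(*d.T),98) if s.any() else '')
E
```

```text
t 5.8 tip box [-194.1    0.4] z 191.3 toolx-box deg 0.01 tilt [ 0.13 -0.03] F [-0.1 -0.  -0.8] op 0.09309231735010799 q [-0.24 -0.27  1.92  0.    1.49  1.43]Traceback (most recent call last):
  File "<stdin>", line 6, in <module>
    return _quantile_unchecked(
        a, q, axis, out, overwrite_input, method, keepdims, weights)
    return _ureduce(a,
                    func=_quantile_ureduce_func,
    ...<5 lines>...
                    overwrite_input=overwrite_input,
                    method=method)
    r = func(a, **kwargs)
    result = _quantile(arr,
                       quantiles=q,
    ...<2 lines>...
                       out=out,
                       weights=wgt)
    slices_having_nans = np.isnan(arr[-1, ...])
                                  ~~~^^^^^^^^^
IndexError: index -1 is out of bounds for axis 0 with size 0
```

View pics/w3.png

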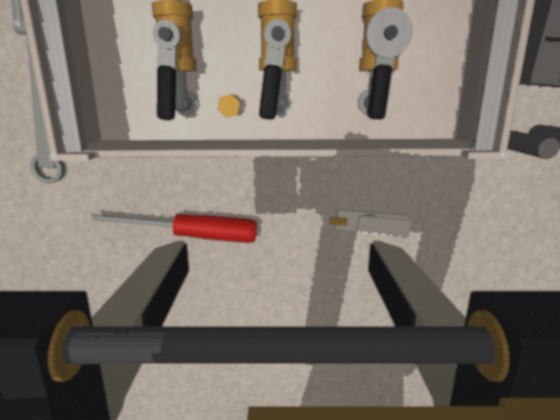

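The wrist picture shows three levers pointing to the front. The round tag is on the right-hand valve (hub at (390,33), sleeve tip (377,115)), so the tagged valve is at box y = -88. The plug (228,105) is between the other two.

```bash
cat >chk.py <<'E'
from plant import robot
from h import *
import cv2,sys
st(robot)
for n in['wrist','scene']:
    c=robot.read_camera(n);cv2.imwrite(f'pics/{n}{sys.argv[1]}.png',c['color'][:,:,::-1])
    P,C,U=cloud(c);q=tobox(B,P);m=(abs(q[:,1])<.11)&(abs(q[:,0])<.05)
    f=m&(P[:,2]>.085)&(P[:,2]<.105)
    if f.sum()>9:
        for y in(-.1,-.05,0,.05,.1):
            s=f&(abs(q[:,1]-y)<.01)
            if s.any():print(n,'flange',y,np.round(np.percentile(q[s,0],[5,50,95])*1e3,1))
    dark=C.max(1)<60
    for y0 in(-.088,0,.088):
        d=q-[-.07,y0];r=np.hypot(*d.T);s=dark&(P[:,2]>.04)&(P[:,2]<.063)&(r<.075)&(r>.025)
        if s.sum()>10:print(n,y0,s.sum(),'angle',np.median(np.arctan2(d[s,1],-d[s,0])),'z',np.median(P[s,2]),'ctr',np.round(1e3*np.median(q[s],0),1),'tip',np.round(1e3*np.percentile(r[s],98),1))
E
python3 chk.py 4
```

```text
t 5.85 tip box [-192.6    0.3] z 191.3 toolx-box deg -0.0 tilt [ 0.17 -0.03] F [0.6 0.7 0.5] op 0.09312673059557813 q [-0.24 -0.27  1.92  0.    1.49  1.43]
wrist -0.088 877 angle 0.14645374434666422 z 0.05363195895151101 ctr [-114.1  -81.4] tip 64.7
wrist 0 830 angle 0.16317064870459905 z 0.05394619582872617 ctr [-114.     7.4] tip 64.8
wrist 0.088 887 angle 0.1006588576029438 z 0.054019425699295076 ctr [-114.8   92.4] tip 65.2
scene flange -0.1 [0.3 3.2 4.3]
scene flange -0.05 [0.3 3.1 4.2]
scene flange 0 [0.3 3.  4.3]
scene flange 0.05 [-0.   2.9  4.3]
scene flange 0.1 [0.2 3.2 4.6]
scene -0.088 112 angle 0.004243248887766592 z 0.05388414003255558 ctr [-112.8  -87.9] tip 60.9
scene 0 99 angle 0.06517243375206486 z 0.05369488073391568 ctr [-112.9    2.9] tip 62.1
scene 0.088 92 angle 0.022495117398263362 z 0.05346947643998806 ctr [-113.4   89. ] tip 62.7
```

View pics/scene4.png

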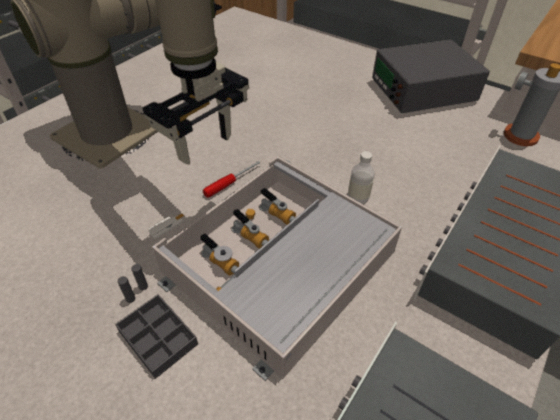

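The cover is square and against its stop (flange face at box x ≈ 0, uniform across y). Next I'll close the fingers, move beside the tagged lever's -y side, and turn the tool so its x faces box +y.

Request:
drive_tool:
  moves: [0,26,39,0,0,0,0,0,26,39,0,0,0,0,0,26,40,0,0,0,0,0,0,0,0,0,0,-8.5,0,0,0,0,0,0,-8.5,0,0,0,0,0,0,-8.5,0,0,0,0,0,0,-8.5,0,0,0,0,0,0,-8.5]

```text
t: 6.75
tool_pos: [0.5162, -0.1827, 0.3759]
orientation: [-2.978, -0.999, 0.0]
force: [0.2, 0.3, -0.9]
opening: 0.0336
gripper_force: 0.0
```

Request:
drive_tool:
  moves: [0,0,0,0,0,0,-8.5,0,0,0,0,0,0,-8.5,0,0,0,0,0,0,-8.5,0,0,0,0,0,0,-8.5,0,0,0,0,0,0,-8.5,0,0,0,0,0,0,-5,0,0,0,30,0,0,0,0,0,0,30,0,0,0]

```text
t: 7.55
tool_pos: [0.5166, -0.1828, 0.3165]
orientation: [2.328, 2.105, 0.002]
force: [1.5, 0.4, 0.3]
opening: 0.0005
gripper_force: 0.0
```

```bash
python3 chk.py 5
```

```text
t 7.55 tip box [-112.2 -118.3] z 130.5 toolx-box deg 90.03 tilt [ 0.16 -0.07] F [1.5 0.4 0.3] op 0.0005038053812555811 q [-0.43  0.05  1.74  0.    1.35 -0.33]
wrist flange -0.1 [-2.2 -1.4  1.5]
wrist flange -0.05 [-2.3 -1.5  1.4]
wrist flange 0 [-2.4 -1.6  1.2]
wrist -0.088 1124 angle 0.13148626753964698 z 0.05382343942028668 ctr [-115.2  -82. ] tip 64.8
wrist 0 1653 angle 0.14944782665915998 z 0.05391328212347147 ctr [-115.     6.9] tip 65.2
scene flange -0.1 [0.1 3.1 4.1]
scene flange -0.05 [0.3 3.1 4.4]
scene flange 0 [0.4 3.  3.9]
scene flange 0.05 [-0.3  2.9  3.8]
scene flange 0.1 [0.1 2.9 4.1]
scene -0.088 106 angle 0.0045482707709119784 z 0.05396090976135517 ctr [-113.1  -87.8] tip 60.6
scene 0 98 angle 0.0663978693791076 z 0.05378380865517273 ctr [-113.4    2.9] tip 61.8
scene 0.088 88 angle 0.03549387981678673 z 0.05361776941420831 ctr [-113.2   89.5] tip 61.0
```

View pics/wrist5.png

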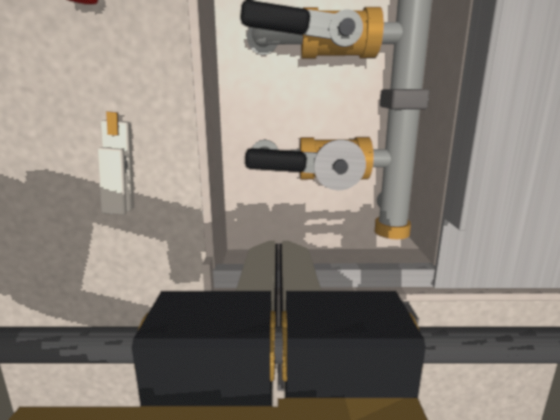

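The lever sleeve is at (277,160) and the tagged hub at (340,165). The closed fingers at (278,270) are on its -y side over clear floor. I'll descend and close the gap.

Request:
drive_tool:
  moves: [0,0,0,35,0,0,0,0,0,0,35,0,0,0,0,0,0,10,0,0,0,0,0,0,6,0,0,0,0,5,0,0,0,0,0,0,5,0,0,0,0,0,0,4,0,0,0,0,0]

```text
t: 8.35
tool_pos: [0.5173, -0.1681, 0.2326]
orientation: [2.329, 2.105, 0.002]
force: [-1.0, 0.4, 0.0]
opening: 0.0002
gripper_force: 0.0
```

```bash
python3 -c "
from plant import robot
from h import *
st(robot)"
```

```text
t 8.35 tip box [-113.1 -103.5] z 46.6 toolx-box deg 90.02 tilt [ 0.15 -0.06] F [-1.   0.4  0. ] op 0.0002202804914685829 q [-0.41  0.13  1.81  0.    1.19 -0.31]
```

Request:
drive_tool:
  moves: [0,6,-2,1,0,0,8.2,0,6,-1.8,0,0,0,8.2,0,6.1,-1.8,0,0,0,8.2,0,6.1,-1.8,0,0,0,8.2,0,6.1,-1.8,0,0,0,8.2]

```text
t: 8.85
tool_pos: [0.5193, -0.1376, 0.2313]
orientation: [2.922, 1.148, -0.001]
force: [-5.7, -3.7, 3.6]
opening: 0.0004
gripper_force: 3.2
```

```bash
python3 chk.py 6
```

```text
t 8.85 tip box [-114.6  -73.2] z 45.3 toolx-box deg 48.69 tilt [ 0.01 -0.11] F [-5.7 -3.7  3.6] op 0.0004184895164360076 q [-0.35  0.12  1.83 -0.    1.19  0.47]
wrist flange -0.1 [-2.5 -2.1 -1.6]
wrist flange -0.05 [-2.4 -1.7  1.3]
wrist -0.088 2609 angle 0.721640734234796 z 0.05373433158900785 ctr [-105.2  -58.3] tip 65.8
wrist 0 5153 angle 0.025857509097894884 z 0.05383634256206433 ctr [-109.1    1. ] tip 74.0
wrist 0.088 130 angle -0.005483674269190426 z 0.04900044794728562 ctr [-122.7   87.7] tip 57.5
scene flange -0.1 [0.1 3.1 4. ]
scene flange -0.05 [0.2 3.3 4.3]
scene flange 0 [0.2 2.8 4.3]
scene flange 0.05 [-0.3  2.7  4.1]
scene flange 0.1 [0.4 2.8 4. ]
scene 0 100 angle 0.0766844932769705 z 0.05379083628064171 ctr [-113.1    3.3] tip 61.7
scene 0.088 90 angle 0.020264674248006848 z 0.053462762029090366 ctr [-113.3   88.8] tip 63.0
```

View pics/wrist6.png

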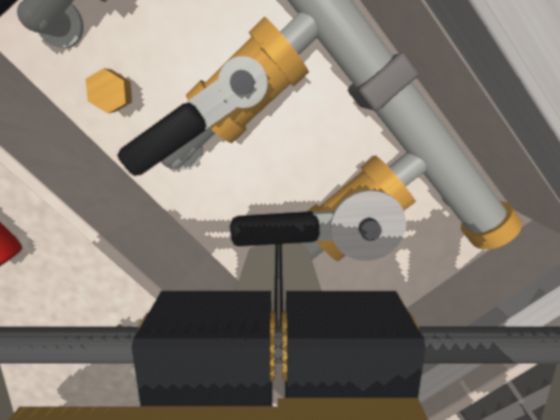

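The black sleeve (275,228) lies flat across the fingers and the lever is at about 0.72 rad. The neighbouring lever (160,140) is clear, so I'll continue the arc.

Request:
drive_tool:
  moves: [0,6.1,-1.8,0,0,0,8.2,0,6.1,-1.8,0,0,0,8.2,0,6.1,-1.8,0,0,0,8.2,0,6.1,-1.8,0,0,0,8.2,0,4,-1,0,0,0,5]

```text
t: 9.45
tool_pos: [0.5396, -0.1166, 0.23]
orientation: [-3.137, -0.148, 0.003]
force: [-6.3, 2.6, 2.2]
opening: 0.0006
gripper_force: 3.0
```

```bash
python3 chk.py 7 | grep -v scene
```

```text
t 9.45 tip box [-96.9 -49.7] z 44.0 toolx-box deg 11.18 tilt [-0.11  0.06] F [-6.3  2.6  2.2] op 0.0006396361938282302 q [-0.31  0.16  1.79  0.    1.2   1.17]
wrist flange -0.1 [-2.1 -0.6  1.6]
wrist flange -0.05 [-2.1 -0.6  1.6]
wrist flange 0 [-2.2 -0.8  1.5]
wrist -0.088 2579 angle 1.3605011634394768 z 0.053759332916743376 ctr [-79.8 -43.2] tip 66.2
wrist 0 4382 angle -1.1300157346449091 z 0.05383185044490654 ctr [-85.7 -29.1] tip 63.1
wrist 0.088 383 angle -0.04462477870108763 z 0.04895983513975076 ctr [-110.3   86.3] tip 62.8
```

View pics/wrist7.png

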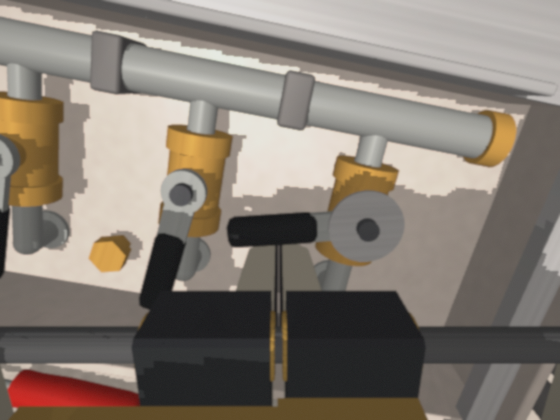

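The lever is at about 1.37 rad and the fingers are well clear of the neighbour (165,270). I'll finish slowly.

Request:
drive_tool:
  moves: [0,4.2,-1.2,0,0,0,5.6,0,4.2,-1.2,0,0,0,5.6,0,0,0,0,0,0,0]

```text
t: 9.85
tool_pos: [0.5481, -0.1137, 0.2298]
orientation: [-3.136, 0.156, 0.002]
force: [-3.0, 2.5, 0.8]
opening: 0.0003
gripper_force: 1.5
```

Request:
drive_tool:
  moves: [0,1.5,0,0,0,0,0,0,0,0,0,0,0,0]

```text
t: 10.05
tool_pos: [0.5494, -0.1139, 0.2296]
orientation: [-3.136, 0.15, 0.003]
force: [-4.3, 4.2, 1.2]
opening: 0.0004
gripper_force: 2.2
```

Request:
drive_tool:
  moves: [0,1,0,0,0,0,0,0,0,0,0,0,0,0]

```text
t: 10.25
tool_pos: [0.5503, -0.114, 0.2296]
orientation: [-3.136, 0.15, 0.003]
force: [-4.2, 4.6, 0.9]
opening: 0.0005
gripper_force: 2.5
```

```bash
python3 chk.py 8 | grep -v scene
```

```text
t 10.25 tip box [-86.5 -45.9] z 43.6 toolx-box deg 0.3 tilt [-0.1  0.1] F [-4.2  4.6  0.9] op 0.0004925158489432386 q [-0.3   0.18  1.76  0.    1.2   1.37]
wrist flange -0.1 [-1.9  0.   1.8]
wrist flange -0.05 [-2.1 -0.2  1.6]
wrist flange 0 [-2.1 -0.1  1.6]
wrist flange 0.05 [-2.2 -2.1  1.4]
wrist -0.088 2576 angle 1.596555315208359 z 0.05375235944761968 ctr [-68.8 -42.2] tip 66.3
wrist 0 2761 angle -1.5707907875781386 z 0.0537482697893792 ctr [-70.  -40.7] tip 61.6
wrist 0.088 1446 angle 0.010942205011078766 z 0.05337785588904204 ctr [-109.4   88.4] tip 53.8
```

Request:
drive_tool:
  moves: [0,1,0,0,0,0,0,0,0,0,0,0,0,0]

```text
t: 10.55
tool_pos: [0.5511, -0.114, 0.2296]
orientation: [-3.136, 0.15, 0.004]
force: [-6.7, 4.8, 1.8]
opening: 0.0009
gripper_force: 3.3
```

Request:
drive_tool:
  moves: [0,1,0,0,0,0,0,0,0,0,0,0,0,0]

```text
t: 10.75
tool_pos: [0.5516, -0.1141, 0.2295]
orientation: [-3.136, 0.151, 0.007]
force: [-11.0, 5.6, 6.2]
opening: 0.0006
gripper_force: 5.7
```

Request:
drive_tool:
  moves: [0,1,0,0,0,0,0,0,0,0,0,0,0,0]

```text
t: 10.95
tool_pos: [0.552, -0.1141, 0.2294]
orientation: [-3.136, 0.15, 0.01]
force: [-14.9, 6.7, 10.8]
opening: 0.0003
gripper_force: 8.0
```

Force is climbing without travel, so the lever is on its stop. Backing straight off, then up.

Request:
drive_tool:
  moves: [0,-4,0,0,0,0,0,0,-10,0,0,0,0,0,0,0,0,-15,0,0,0,0,0,0,-40,0,0,0,0,0,0,-45,0,0,0,0,-45,0,-20,0,0,0,0,-45,0,-10,0,0,0,0,0,0,0,0,0,0]

```text
t: 11.75
tool_pos: [0.447, -0.104, 0.3627]
orientation: [3.136, -0.157, 0.005]
force: [0.1, 0.7, -1.1]
opening: 0.0005
gripper_force: 0.0
```

```bash
python3 chk.py 9
```

```text
t 11.75 tip box [-189.3  -46.9] z 176.7 toolx-box deg 0.06 tilt [ 0.19 -0.08] F [ 0.1  0.7 -1.1] op 0.0005003099876082137 q [-0.34 -0.24  1.92 -0.    1.46  1.33]
wrist -0.088 1030 angle 1.5477582458072834 z 0.053991768352070105 ctr [-71.1 -41.2] tip 66.3
wrist 0 1866 angle -1.3118537984374132 z 0.05398938503935624 ctr [-77.2 -24.8] tip 63.8
wrist 0.088 1012 angle 0.07796528458382568 z 0.05396561870004926 ctr [-114.8   91.5] tip 64.8
scene flange -0.1 [0.1 3.  4.3]
scene flange -0.05 [0.2 3.3 4.5]
scene flange 0 [0.4 2.8 3.9]
scene flange 0.05 [-0.3  3.   4. ]
scene flange 0.1 [0.7 3.2 3.9]
scene -0.088 121 angle 1.6950848762206572 z 0.05350681908967713 ctr [-64.4 -43.5] tip 64.0
scene 0 222 angle -1.5604099839526828 z 0.05354438149343725 ctr [-70.5 -28.8] tip 63.7
scene 0.088 89 angle 0.02687871736908071 z 0.05340663753765887 ctr [-113.1   89.1] tip 61.5
```

View pics/wrist9.png

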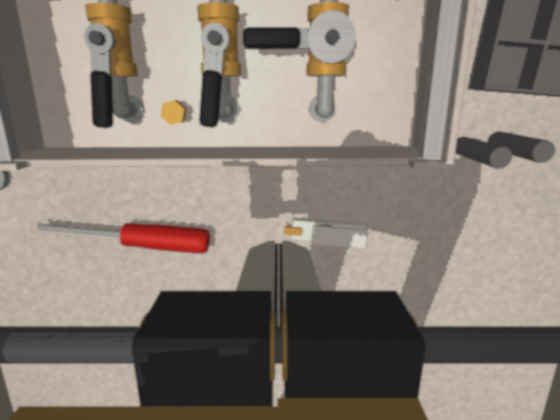

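The tagged lever (hub (332,37), sleeve (272,38)) is square across its pipe. The other levers, the plug, the screwdriver and the clip are where they were, and the tool is clear.

```bash
python3 -c "
from plant import robot
print(robot.close_job())"
```

```text
the job is handed in; nothing more can be done
None
```

The job is handed in: the cover is pushed back to its end stop, then the tagged valve's lever turned clockwise to its stop, square across its pipe; in the last pictures the other two levers and the nearby loose items look unmoved, but I did not measure the wrench, bottle, tray and cells.

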